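# Lock the headset hanger onto its desk rail

### The arm

A 6-joint arm with a two-finger parallel gripper is mounted at the origin on a cart in front of the work surface, level with it; the furniture and walls round the work are solid. World frame = base frame: x ahead of the robot, y to its left, z up, the work surface at z = 0. Lengths are in m, angles in degrees, forces in N, time in s.
With the tool pointing down it reaches from about 0.225 to 0.725 m from the base axis. Payload 3.1 kg.
Tool frame: the origin (TCP) lies at the very end of the fingers, on their centre line; the grasp point (between the pads) lies 19 mm behind it (bot.pinch_z is the distance from the TCP to the grasp point, in m); z points along the fingers, y is the line along which they close (so a half turn about z gives the same grasp; the last joint's range is limited). The gripper opens to 85 mm and grips with 20 to 120 N. Pads are 22 mm wide; open, the fingers measure 114 mm over their backs; the gripper's body (76 mm by 85 mm) begins 54 mm behind the grasp point. The pads swing forward as they close: fully open they stand 13 mm farther back than shut.
Start: joints at [59.656, 2.75, 5.684, 92.934, 0, 82.678], TCP at [0.205, 0.483, 0.206] pointing down, gripper open.
Joint ranges: [-166.93, 166.93], [-56.73, 111.36], [-69.38, 81.34], [-121.58, 131.49], [-85.45, 84.26], [-180, 180]. Speed limits (degrees/s): [159.86, 159.86, 180, 180, 180, 180].

### API

Orientations are given as [roll, pitch, yaw] about the fixed x, y, z axes, in that order (R = Rz(yaw) Ry(pitch) Rx(roll)).
In Python, from workcell import bot gives the robot as it stands. The module is installed in compiled form; this text tells all that it offers.
- The arm moves only by the tool drive_tool, never from a script. Its argument "moves" is a list of rows, each an object of numbers: "dx", "dy", "dz": the shift along the tool's x, y, z in units of 20 cm (1.0 is 20 cm); "ax", "ay", "az": the turn, a rotation vector about the tool's x, y, z in units of 30 degrees (1.0 is 30 degrees). In form: [{"dx": .., "dy": .., "dz": .., "ax": .., "ay": .., "az": ..}, ...]. A call has 1 to 5 rows; each row is the pose to reach, as a shift and turn from the pose commanded when the call began, along the tool's axes at that moment; what a row does not reach only later rows make up. A row lasts 1/12 s, in which the tool goes at most 41.7 mm and 7.16 degrees, less where a joint would pass 70% of its speed; a pose out of reach is approached as far as the arm can. A call with a number of a shift or a turn outside -1 to 1 is refused whole. A call with a gripper value outside its range is refused whole. "jaw" is the finger opening in mm, from 0 to 85.4, set as the call begins (left out, the last holds). The fingers move at their own pace and stop on an object; "grip_force" is the grip in N (left out, the last holds). Time passes only in rows, so rows that repeat a pose let the fingers close. It gives the time, the measured TCP pose, the force, the opening and the grip force at its end, in the units of the state.
- bot.get_state(): the state, without advancing time (a new reading comes with each control period).
- bot.get_image(name): name is "scene" or "top" or "wrist"; returns a dict with "pixels" (480x640x3 uint8, red, green, blue), "intrinsics" (3x3 intrinsics, pixels), "rvec" (rotation vector, rad) and "tvec" (3), from world to camera coordinates, as OpenCV has them; the wrist camera has in their place "tool_from_camera" (4x4, takes a point from camera to tool coordinates, whose origin is the TCP and whose axes are the flange's). Camera axes: x right, y down, z forward; pixel columns grow to the right and rows downward; lengths in m; the calibration is good to about 2 mm. The wrist camera is an equidistant fisheye: a pixel r from the principal point sees the ray r / f radians off the axis. A picture is of the moment at which its call begins: read the wrist's pose just before it. There is no depth.
- bot.job_done(): hands the job in; it is judged then, once.
The state is a dict: "t": time; "q": joint angles; "qvel": joint speeds; "joint_efforts": joint torques, N m; "ee_pos": TCP position; "eef_rot": TCP orientation; "ft_force": force on the tool from outside, world axes, zero at the start; "torque": the same for the moment, N m; "width": finger opening in m; "finger_force": force on a finger pad.
Only numpy, scipy, OpenCV 4.12 (cv2) and the standard library are available. Lean on these libraries where they do the work, as an engineer would, in place of code of your own. Each camera call takes 0.05 s, during which the arm holds its last target. There are 200 camera calls.

### The job

Hang the loose headset hanger on the flat rail so that it straddles the bar and sits fully down on it, with its holes in line with the locking pin. Then push the pin fully home by its knob, so that the rod goes through both of the hanger's holes, and let go. Do not shift the tape roll.

Things in the scene. Friction and masses are not known exactly. Their poses are not given: they have to be found in the camera images.
- hanger: loose grey metal headset hanger standing upright on the desk, a saddle like an upside-down U: two upright cheeks 8 mm thick (x), 70 mm wide (y), 80 mm high, an 18 mm slot between them, roof at 80 to 90 mm. Round arms reach to +-80 mm in y at 80 to 105 mm height. Origin: centre of the underside, z up; hung on the rail it is 50 mm above the desk. Same when half-turned about z
- fin (a point): top centre of the hanger's black rubber grip fin, 125 mm above the hanger's underside: 14 mm thick (hanger x), 36 mm wide (y), standing 35 mm above the roof; grasp it from above across its thickness
- eye (a point): middle of the line through the hanger's two 18 mm holes (one in each cheek, running along the hanger's x), 35 mm above the hanger's origin, midway between the cheeks
- rail_stand: fixed aluminium stand; origin on the desk under the middle of the bar; the bar runs along y, +x points away from the robot. Base plate 320 mm (y), x -85 to +50 mm, 8 mm thick; end posts at y +-148 mm, 30 mm deep, up to 129 mm high; bar 12 mm thick (x), 20 mm high (z 110 to 130 mm), free from y -142 to +142 mm
- rail_top (a point): middle of the bar's top face, 130 mm above the desk
- pin_block: fixed black guide block of the locking pin, on the base plate in front of the bar, within 60 mm of its middle; axes as the stand's. Origin on the base plate under the bar's centre line, at the pin's place along the bar. Block from x -50 to -26 mm, 36 mm wide (y), top 98 mm above the desk
- bore (a point): where the pin comes out of the guide block, on the pin's axis, 85 mm above the desk; x axis = direction in which the pin moves. The bar's centre line is 26 mm further in x
- pin (a joint): travel of the locking pin towards and under the bar: about 0 drawn back (tip just inside the block or a few mm out), 0.050 m fully home (knob against the block). Steel rod, 12 mm diameter, tip tapered to 4 mm over 11 mm; about 2 N of friction. Fully home its tip is 23 mm beyond the bar's centre line
- pin_knob (a point): centre of the near face of the pin's round black knob (32 mm diameter, face upright, looking to the robot); push here along the bore's +x. It moves with the pin: 98 mm in front of the bore point when drawn back, 48 mm when home
- tape_roll: roll of beige tape lying flat, 100 mm diameter, 25 mm high, origin centre of the underside; leave it alone
Not all that is in view belongs to the job. There is more than one size of the hanger; the job needs the larger.

How it is judged (in metres and radians):
On the way:
1. the hanger straddles the bar and sits fully down on it, with the pin still drawn back (z of hanger in the frame of rail_stand between 0.044 and 0.056 m and x of hanger in the frame of rail_stand between -0.008 and 0.008 m and y of hanger in the frame of rail_stand between -0.12 and 0.12 m and angle between hanger's own z axis and vertical below 0.12 rad and value of joint pin below 0.015 m), for 0.2 s.
At the end, for the whole second after the job is handed in: The hanger hangs upright (within 0.12 rad) and at rest, straddling the bar and down on it (its hole line within 6 mm of the pin axis in height, 7 mm along the bar, and within 10 mm of the bar's centre line), and the pin is pushed in to more than 45 mm of its 50 mm travel, through both holes (value of joint pin above 0.045 m and y of eye in the frame of bore between -0.007 and 0.007 m and z of eye in the frame of bore between -0.006 and 0.006 m and x of eye in the frame of bore between 0.016 and 0.036 m and angle between hanger's own z axis and vertical below 0.12 rad and linear speed of hanger below 0.02 m/s); the robot touches nothing.
It fails at once if the tape roll is shifted by more than 30 mm (distance of tape_roll from where it was at the start of the episode above 0.03 m).
It also fails if it takes over 58 s, if anything falls off the work surface, if the arm or the gripper's body presses on something with over 40 N, if the wrist force passes 120 N, or if a joint passes its speed limit or range.

## Working session

There is one attempt and no reset: what is moved stays moved. The work goes in short steps, Python scripts to look and compute and a tool call to move; the robot and the scene stay as the last step left them, time stands still between calls to the robot, and variables do not carry over. Pictures are saved under pics/ and viewed, at most 10 in all, crops included, and the job is handed in when it is done.

Besides the shell and the picture viewer there is one more tool, called after ">>>" as name([rows], argument=value, ...), one row to a line, values as JSON. drive_tool: Moves the arm, as the interface text tells. Shifts and turns lie within -1 to 1; 1 stands for 20 cm of shift or 30 degrees of turn. Its arguments: {"type":"object","properties":{"moves":{"type":"array"},"jaw":{"type":"number"},"grip_force":{"type":"number"}},"required":["moves"]}

```bash
mkdir -p pics
cat > h.py <<'E'
import numpy as np, cv2, pickle
from scipy.spatial.transform import Rotation as R
from workcell import bot
def snap(n,f):
    im=bot.get_image(n); pickle.dump(im,open(f'pics/{f}.pkl','wb'))
    cv2.imwrite(f'pics/{f}.png',im['pixels'][...,::-1].copy()); return im
def load(f): return pickle.load(open(f'pics/{f}.pkl','rb'))
def ray(im,u,v):
    d=np.linalg.inv(im['intrinsics'])@[u,v,1]
    Rm=cv2.Rodrigues(np.array(im['rvec'],float))[0]; t=np.array(im['tvec']).ravel()
    return -Rm.T@t, Rm.T@d
def atz(im,u,v,z):
    c,d=ray(im,u,v); return c+d*(z-c[2])/d[2]
def tri(obs):
    A=0;b=0
    for im,u,v in obs:
        c,d=ray(im,u,v); d=d/np.linalg.norm(d); P=np.eye(3)-np.outer(d,d); A=A+P; b=b+P@c
    return np.linalg.solve(A,b)
def proj(im,p):
    return cv2.projectPoints(np.array(p,float).reshape(-1,3),np.array(im['rvec'],float),np.array(im['tvec'],float),np.array(im['intrinsics'],float),None)[0][:,0]
E
python3 -c "
from h import *
for n in ['scene','top']:
    im=snap(n,n+'0'); print(n,ray(im,320,240))
s=bot.get_state(); print(s['ee_pos'],s['eef_rot'],s['t'],bot.pinch_z)
a=cv2.imread('pics/scene0.png')
"
```

```text
scene (array([-0.03222631, -1.04404554,  0.5944512 ]), array([ 0.50974639,  0.73778692, -0.44255288]))
top (array([ 0.3659408 , -0.19275326,  0.95330708]), array([ 0.18837664, -0.02628201, -0.98203576]))
[0.20502147 0.48266282 0.20505405] [-1.79881239e+02 -1.43308126e-02  1.56980426e+02] 0.1 0.0187
```

View pics/scene0.png

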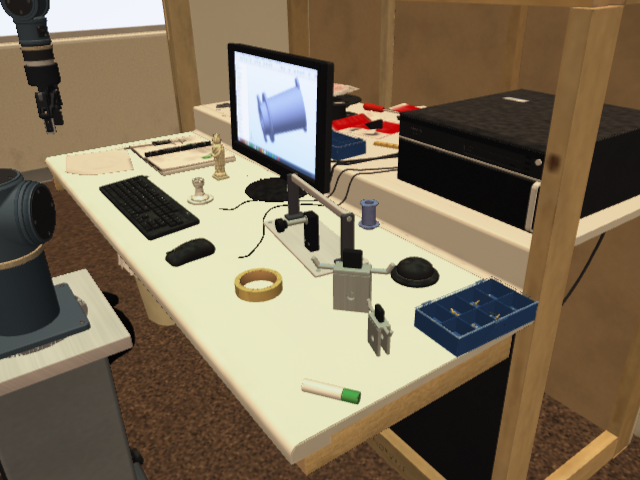

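View pics/top0.png

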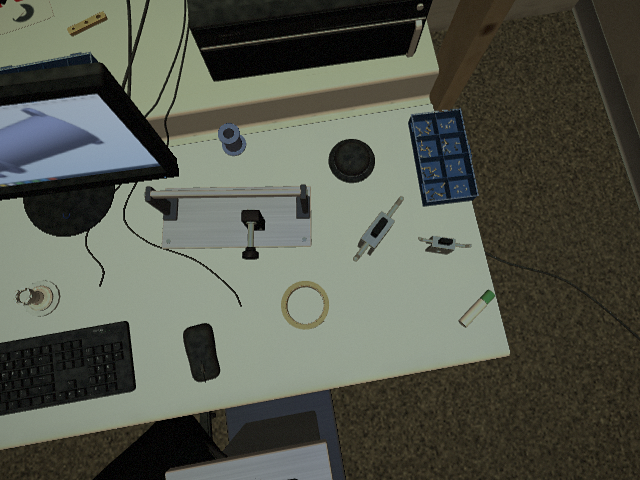

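Scene picture: two hangers, the larger at scene (352,285) / top (379,232), the smaller at scene (379,328) / top (443,243). The larger (arms about 78 px span against 50 px in the top view) fits. The stand's bar is in the top view at about y=192, and the pin knob is at (250,253). The tape roll is at (305,305). I'll confirm in crops.

```bash
python3 -c "
import cv2
a=cv2.imread('pics/top0.png');s=cv2.imread('pics/scene0.png')
cv2.imwrite('pics/cA.png',cv2.resize(a[190:270,345:475],None,fx=6,fy=6,interpolation=2))
cv2.imwrite('pics/cB.png',cv2.resize(a[175:265,140:320],None,fx=4.4,fy=4.4,interpolation=2))
cv2.imwrite('pics/cC.png',cv2.resize(s[170:290,265:400],None,fx=5,fy=5,interpolation=2))
"
```

```text
(no output)
```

View pics/cA.png

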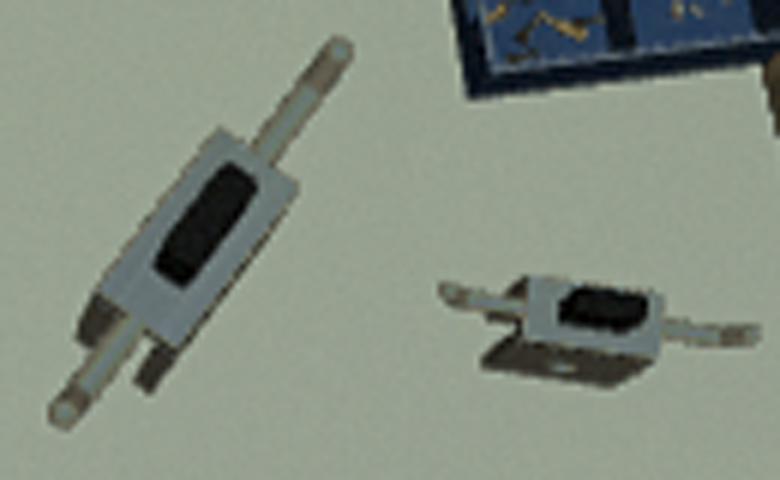

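View pics/cB.png

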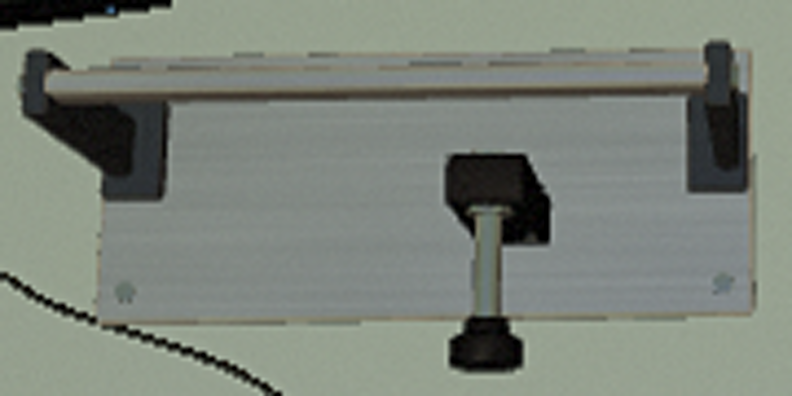

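Confirmed in crop A: the left hanger is the larger (roof 34x70 mm, arms about 160 mm). Its roof corners are at crop (220,128), (299,186), (182,347), (104,292). Crop B: plate corners at about (100,323), (755,313), (750,48), (112,60), and the block top from (450,153) to (525,153).

View pics/cC.png

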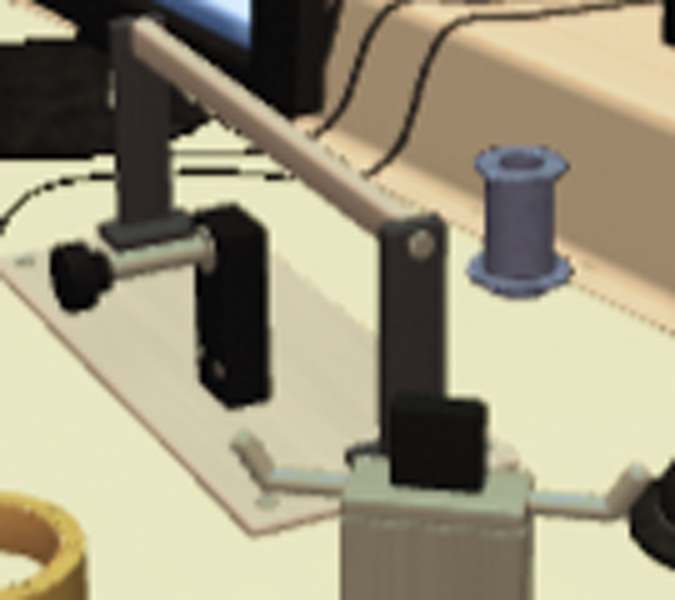

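```bash
cat > fit.py <<'E'
from h import *
from scipy.optimize import least_squares
im=load('top0')
cb=lambda u,v:((u+.5)/4.4-.5+140,(v+.5)/4.4-.5+175)
ca=lambda u,v:((u+.5)/6-.5+345,(v+.5)/6-.5+190)
def fit(loc,px,x0):
    loc=np.array(loc,float);px=np.array(px)
    def f(p):
        w=np.c_[loc[:,:2]@np.array([[np.cos(p[2]),np.sin(p[2])],[-np.sin(p[2]),np.cos(p[2])]])+p[:2],loc[:,2]]
        return (proj(im,w)-px).ravel()
    r=least_squares(f,x0,loss='soft_l1'); print(r.x[:2],np.degrees(r.x[2])); print(r.fun.reshape(-1,2).round(1).tolist()); return r.x
if __name__=='__main__':
    st=fit([(-.085,.16,.008),(-.085,-.16,.008),(.05,-.16,.008),(.05,.16,.008),(0,.142,.13),(0,-.142,.13)],
      [cb(100,323),cb(755,313),cb(750,48),cb(112,60),cb(45,83),cb(707,75)],[.5,0,0])
    hg=fit([(.017,.035,.09),(.017,-.035,.09),(-.017,-.035,.09),(-.017,.035,.09),(0,.08,.105),(0,-.08,.105)],
      [cb(0,0)]*0+[ca(104,292),ca(220,128),ca(299,186),ca(182,347),ca(60,417),ca(345,42)],[.45,-.3,2.2])
    for q in [cb(487,177),cb(485,152)]: print('block',atz(im,*q,.098))
    print('knob',atz(im,*cb(487,355),.095), 'tape',atz(im,305,305,.025))
    print('fin',atz(im,*ca(206,223),.125))
E
python3 fit.py
```

```text
[ 0.64642258 -0.05306426] -9.031292879652922
[[-1.2, 0.6], [0.2, 0.4], [0.6, -0.0], [-0.3, -0.3], [0.9, 0.0], [-0.5, -0.6]]
[ 0.53307857 -0.33151284] 43.02876696011875
[[-1.4, -0.2], [0.0, -0.6], [1.0, -0.2], [-0.3, 1.0], [-0.1, 1.3], [0.6, -0.9]]
block [ 0.60307373 -0.0899345   0.098     ]
block [ 0.61461631 -0.09066164  0.098     ]
knob [ 0.52433806 -0.07835176  0.095     ] tape [ 0.41670823 -0.16437068  0.025     ]
fin [ 0.53059618 -0.3285209   0.125     ]
```

Crop C shows the pin drawn back: knob at left of crop, (80,275), rod and block behind it. Moving over the larger hanger.

>>> drive_tool([
  {"dx":-0.7,"dy":-0.7},
  {"dx":-0.7,"dy":-0.7},
  {"dx":-0.7,"dy":-0.7},
  {"dx":-0.7,"dy":-0.7},
  {"dx":-0.7,"dy":-0.7},
], jaw=50)

```text
invalid input
```

>>> drive_tool([
  {"dx":-0.7,"dy":-0.7},
  {"dx":-0.7,"dy":-0.7},
  {"dx":-0.7,"dy":-0.7},
  {"dx":-0.7,"dy":-0.7},
  {"dx":-0.7,"dy":-0.7},
])

```text
invalid input
```

>>> drive_tool([
  {"dx":-0.7,"dy":-0.7},
  {"dx":-0.7,"dy":-0.7},
  {"dx":-0.7,"dy":-0.7},
  {"dx":-0.7,"dy":-0.7},
  {"dx":-0.7,"dy":-0.7},
])

```text
invalid input
```

>>> drive_tool([
  {"dx":-0.7,"dy":-0.7,"az":0.8},
  {"dx":-0.7,"dy":-0.7,"az":0.8},
  {"dx":-0.7,"dy":-0.7,"az":0.8},
  {"dx":-0.7,"dy":-0.7,"az":0.8},
  {"dx":-0.7,"dy":-0.7,"az":0.8},
])

```text
invalid input
```

>>> drive_tool([
  {"dx":-0.7,"dy":-0.7,"dz":0,"ax":0,"ay":0,"az":0},
  {"dx":-0.7,"dy":-0.7,"dz":0,"ax":0,"ay":0,"az":0},
  {"dx":-0.7,"dy":-0.7,"dz":0,"ax":0,"ay":0,"az":0},
  {"dx":-0.7,"dy":-0.7,"dz":0,"ax":0,"ay":0,"az":0},
  {"dx":-0.7,"dy":-0.7,"dz":0,"ax":0,"ay":0,"az":0},
], jaw=50)

```text
t: 0.52
ee_pos: [0.2795, 0.2969, 0.2055]
eef_rot: [-179.9, 0.0, 157.0]
ft_force: [0.5, -0.8, -0.8]
width: 0.0504
finger_force: 0.0
```

>>> drive_tool([
  {"dx":-0.7,"dy":-0.7,"dz":0,"ax":0,"ay":0,"az":0},
  {"dx":-0.7,"dy":-0.7,"dz":0,"ax":0,"ay":0,"az":0},
  {"dx":-0.7,"dy":-0.7,"dz":0,"ax":0,"ay":0,"az":0},
  {"dx":-0.7,"dy":-0.7,"dz":0,"ax":0,"ay":0,"az":0},
  {"dx":-0.7,"dy":-0.7,"dz":0,"ax":0,"ay":0,"az":0},
])

```text
t: 0.93
ee_pos: [0.3538, 0.1133, 0.2057]
eef_rot: [-180.0, 0.0, 156.9]
ft_force: [0.8, 0.7, 0.1]
width: 0.0498
finger_force: 0.0
```

>>> drive_tool([
  {"dx":-0.7,"dy":-0.7,"dz":0,"ax":0,"ay":0,"az":0},
  {"dx":-0.7,"dy":-0.7,"dz":0,"ax":0,"ay":0,"az":0},
  {"dx":-0.7,"dy":-0.7,"dz":0,"ax":0,"ay":0,"az":0},
  {"dx":-0.7,"dy":-0.7,"dz":0,"ax":0,"ay":0,"az":0},
  {"dx":-0.7,"dy":-0.7,"dz":0,"ax":0,"ay":0,"az":0},
])

```text
t: 1.35
ee_pos: [0.4279, -0.0707, 0.2055]
eef_rot: [-180.0, -0.0, 156.8]
ft_force: [1.1, 1.1, -0.6]
width: 0.0498
finger_force: 0.0
```

>>> drive_tool([
  {"dx":-0.7,"dy":-0.7,"dz":0,"ax":0,"ay":0,"az":0.8},
  {"dx":-0.7,"dy":-0.7,"dz":0,"ax":0,"ay":0,"az":0.8},
  {"dx":-0.7,"dy":-0.7,"dz":0,"ax":0,"ay":0,"az":0.8},
  {"dx":-0.7,"dy":-0.7,"dz":0,"ax":0,"ay":0,"az":0.8},
  {"dx":-0.7,"dy":-0.7,"dz":0,"ax":0,"ay":0,"az":0.8},
])

```text
t: 1.77
ee_pos: [0.502, -0.2544, 0.2048]
eef_rot: [-180.0, -0.0, 132.8]
ft_force: [0.3, -0.2, 0.4]
width: 0.05
finger_force: 0.0
```

```bash
python3 -c "
from h import *
s=bot.get_state();im=snap('wrist','w0');im['s']=s;pickle.dump(im,open('pics/w0.pkl','wb'));print(s['ee_pos'],s['eef_rot'],s['t']);print(im['tool_from_camera'],im['intrinsics'])"
```

```text
[ 0.50198612 -0.2543674   0.20483723] [-1.79958183e+02 -3.20572783e-02  1.32778754e+02] 1.7667
[[ 2.96906821e-04 -9.48956987e-01 -3.15405372e-01  8.11255784e-02]
 [ 9.99999956e-01  2.75580219e-04  1.12214430e-04 -6.81208165e-04]
 [-1.95671861e-05 -3.15405391e-01  9.48957027e-01 -1.68002470e-01]
 [ 0.00000000e+00  0.00000000e+00  0.00000000e+00  1.00000000e+00]] [[371.64829954   0.         315.19205726]
 [  0.         371.64829954 235.96150243]
 [  0.           0.           1.        ]]
```

View pics/w0.png

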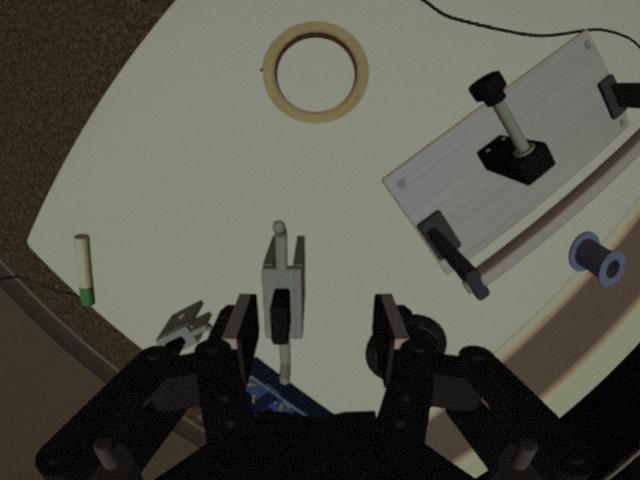

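The wrist view shows the hanger's roof at (263,268)–(302,337), its axis running down the picture and its fin at about (281,315). The stand is to the right, with the knob at (488,88).

```bash
cat >> h.py <<'E'
def wray(im,u,v):
    K=im['intrinsics']; x,y=(u-K[0,2])/K[0,0],(v-K[1,2])/K[1,1]; r=np.hypot(x,y)+1e-12
    d=np.array([x/r*np.sin(r),y/r*np.sin(r),np.cos(r)]); T=np.array(im['tool_from_camera']); s=im['s']
    Rt=R.from_euler('xyz',s['eef_rot'],degrees=True).as_matrix()
    return np.array(s['ee_pos'])+Rt@T[:3,3], Rt@T[:3,:3]@d
def watz(im,u,v,z):
    c,d=wray(im,u,v); return c+d*(z-c[2])/d[2]
def wsnap(f):
    s=bot.get_state();im=snap('wrist',f);im['s']=s;pickle.dump(im,open(f'pics/{f}.pkl','wb'));return im
def row(p,yaw,p0=None,yaw0=None):
    s=bot.get_state(); Rt=R.from_euler('xyz',s['eef_rot'],degrees=True)
    Rg=R.from_euler('xyz',[180,0,yaw],degrees=True)
    d=Rt.inv().apply(np.array(p)-s['ee_pos'])/.2; a=np.degrees((Rt.inv()*Rg).as_rotvec())/30
    print('row d',d.round(3),'a',a.round(3))
E
python3 -c "
from h import *
im=load('w0')
for q in [(263,268),(302,267),(302,336),(264,338)]: print('roof',watz(im,*q,.09))
print('fin',watz(im,272,290,.125),watz(im,291,289,.125))
print('arms',watz(im,279,222,.1), watz(im,286,382,.1))
for q in [(383,180),(586,31)]: print('plate',watz(im,*q,.008))
print('bar end',watz(im,470,290,.13)); print('knobtop',watz(im,486,75,.1),'block',watz(im,535,157,.098))
im=cv2.imread('pics/w0.png')
a=cv2.resize(im[210:390,240:330],None,fx=3.3,fy=3.3,interpolation=2); b=cv2.resize(im[20:304,370:640],None,fx=2,fy=2,interpolation=2)
c=np.zeros((600,800,3),np.uint8);c[:594,:297]=a[:594];c[:568,260:800]=b;c[:594,:260]=a[:594,:260];cv2.imwrite('pics/cw0.png',c)
"
```

```text
roof [ 0.49735476 -0.31447424  0.09      ]
roof [ 0.52052522 -0.2915348   0.09      ]
roof [ 0.56620923 -0.34239078  0.09      ]
roof [ 0.54259427 -0.36819921  0.09      ]
fin [ 0.50751094 -0.30890345  0.125     ] [ 0.51732659 -0.29847877  0.125     ]
arms [ 0.47987843 -0.27241538  0.1       ] [ 0.58675543 -0.38775771  0.1       ]
plate [ 0.53830887 -0.19466318  0.008     ]
plate [0.58909869 0.11455617 0.008     ]
bar end [ 0.61943675 -0.2052423   0.13      ]
knobtop [ 0.51565442 -0.07713713  0.1       ] block [ 0.59558266 -0.08707259  0.098     ]
```

View pics/cw0.png

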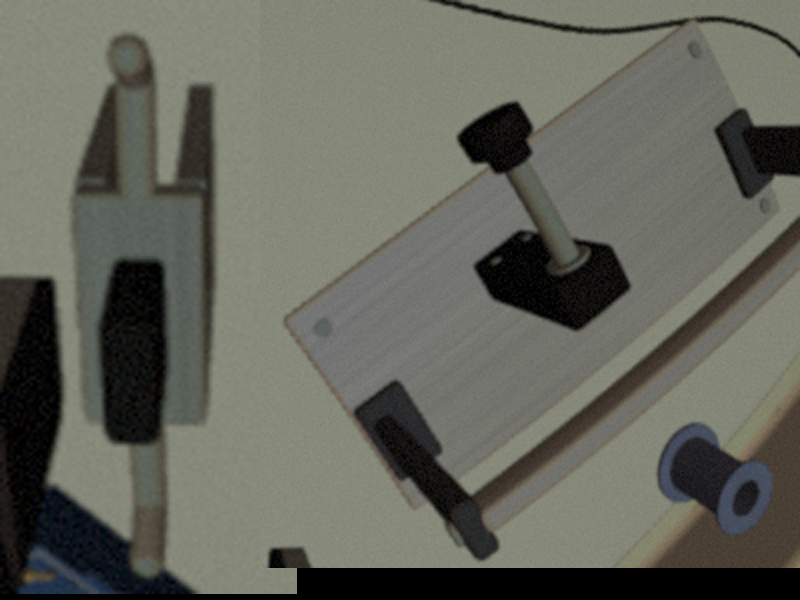

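The enlarged crop confirms the roof corners. The grasp target is (0.532, -0.330), with the fin thickness along tool y.

>>> drive_tool([
  {"dx":-0.38,"dy":-0.147,"dz":0,"ax":0,"ay":0,"az":0},
  {"dx":-0.38,"dy":-0.147,"dz":0,"ax":0,"ay":0,"az":0},
  {"dx":-0.38,"dy":-0.147,"dz":0.2,"ax":0,"ay":0,"az":0},
  {"dx":-0.38,"dy":-0.147,"dz":0.2,"ax":0,"ay":0,"az":0},
  {"dx":-0.38,"dy":-0.147,"dz":0.2,"ax":0,"ay":0,"az":0},
])

```text
t: 2.23
ee_pos: [0.5286, -0.3246, 0.1596]
eef_rot: [-179.9, -0.8, 132.9]
ft_force: [0.5, -0.2, -0.1]
width: 0.0505
finger_force: 0.0
```

```bash
python3 -c "
from h import *
im=wsnap('w1');print(im['s']['ee_pos'],im['s']['eef_rot'])
row((.532,-.330,.098),132.5)"
```

```text
[ 0.5286282  -0.32455333  0.15963823] [-179.88499239   -0.76489554  132.94197952]
row d [-0.021 -0.01   0.331] a [-0.001 -0.009  0.016]
```

View pics/w1.png

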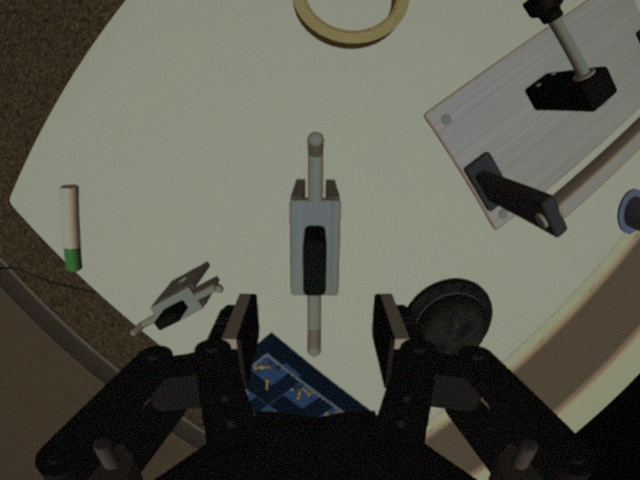

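The hanger is centred between the fingers (column 315, roof (291,200)–(339,294)). The fin sits nearer the far end of the tool's reach, so I'll measure it.

>>> drive_tool([
  {"dx":0,"dy":0,"dz":0,"ax":0,"ay":0,"az":0},
  {"dx":0,"dy":0,"dz":0,"ax":0,"ay":0,"az":0},
  {"dx":0,"dy":0,"dz":0,"ax":0,"ay":0,"az":0},
])

```text
t: 2.53
ee_pos: [0.5338, -0.3275, 0.1706]
eef_rot: [179.9, 0.4, 133.0]
ft_force: [-0.2, 0.1, -0.4]
width: 0.0499
finger_force: 0.0
```

```bash
python3 -c "
from h import *
im=load('w1')
P=[watz(im,*q,.09) for q in [(291,200),(340,200),(338,294),(292,294)]]; print(np.mean(P,0), P[3]-P[0],P[2]-P[1])
print('arms',watz(im,316,138,.1), watz(im,314,350,.1))
print('fin',watz(im,306,228,.125),watz(im,326,228,.125))
row((.532,-.330,.098),132.5)"
```

```text
[ 0.53239948 -0.32972225  0.09      ] [ 0.04608671 -0.05055142  0.        ] [ 0.0466332  -0.05001614  0.        ]
arms [ 0.48152012 -0.27437881  0.1       ] [ 0.58361592 -0.38603304  0.1       ]
fin [ 0.51134016 -0.31475786  0.125     ] [ 0.51969926 -0.30696399  0.125     ]
row d [-0.    -0.016  0.363] a [0.002 0.014 0.018]
```

>>> drive_tool([
  {"dx":0,"dy":-0.01,"dz":0.15,"ax":0,"ay":0,"az":0},
  {"dx":0,"dy":-0.01,"dz":0.25,"ax":0,"ay":0,"az":0},
  {"dx":0,"dy":-0.01,"dz":0.34,"ax":0,"ay":0,"az":0},
  {"dx":0,"dy":-0.01,"dz":0.34,"ax":0,"ay":0,"az":0},
  {"dx":0,"dy":-0.01,"dz":0.34,"ax":0,"ay":0,"az":0},
])

```text
t: 2.95
ee_pos: [0.5306, -0.3278, 0.0989]
eef_rot: [180.0, 0.0, 133.0]
ft_force: [0.4, 0.8, 1.0]
width: 0.0502
finger_force: 0.0
```

```bash
python3 -c "
from h import *
print(bot.get_state()['ee_pos'],bot.get_state()['eef_rot'])
row((.5324,-.3298,.098),132.7)"
```

```text
[ 0.53057714 -0.32784614  0.09891965] [1.79996825e+02 1.53914933e-02 1.33006795e+02]
row d [-0.013  0.     0.005] a [0.    0.001 0.01 ]
```

>>> drive_tool([
  {"dx":-0.013,"dy":0,"dz":0.0,"ax":0,"ay":0,"az":0.01},
  {"dx":-0.013,"dy":0,"dz":0.0,"ax":0,"ay":0,"az":0.01},
  {"dx":-0.013,"dy":0,"dz":0.0,"ax":0,"ay":0,"az":0.01},
  {"dx":-0.013,"dy":0,"dz":0.0,"ax":0,"ay":0,"az":0.01},
])

```text
t: 3.28
ee_pos: [0.5332, -0.3308, 0.0998]
eef_rot: [180.0, 0.2, 132.7]
ft_force: [-0.0, -0.1, -0.7]
width: 0.0502
finger_force: 0.0
```

>>> drive_tool([
  {"dx":0,"dy":0,"dz":0,"ax":0,"ay":0,"az":0},
  {"dx":0,"dy":0,"dz":0,"ax":0,"ay":0,"az":0},
  {"dx":0,"dy":0,"dz":0,"ax":0,"ay":0,"az":0},
  {"dx":0,"dy":0,"dz":0,"ax":0,"ay":0,"az":0},
  {"dx":0,"dy":0,"dz":0,"ax":0,"ay":0,"az":0},
], jaw=5, grip_force=60)

```text
t: 3.7
ee_pos: [0.5325, -0.33, 0.0985]
eef_rot: [180.0, 0.0, 132.7]
ft_force: [-0.7, 0.1, 1.3]
width: 0.01
finger_force: 58.6
```

>>> drive_tool([
  {"dx":0,"dy":0,"dz":0,"ax":0,"ay":0,"az":0},
  {"dx":0,"dy":0,"dz":0,"ax":0,"ay":0,"az":0},
  {"dx":0,"dy":0,"dz":0,"ax":0,"ay":0,"az":0},
  {"dx":0,"dy":0,"dz":0,"ax":0,"ay":0,"az":0},
  {"dx":0,"dy":0,"dz":0,"ax":0,"ay":0,"az":0},
])

```text
t: 4.12
ee_pos: [0.5325, -0.3301, 0.0985]
eef_rot: [180.0, 0.0, 132.7]
ft_force: [-0.2, 1.2, 2.9]
width: 0.0101
finger_force: 59.1
```

>>> drive_tool([
  {"dx":0,"dy":0,"dz":-0.1,"ax":0,"ay":0,"az":0},
  {"dx":0,"dy":0,"dz":-0.3,"ax":0,"ay":0,"az":0},
  {"dx":0,"dy":0,"dz":-0.5,"ax":0,"ay":0,"az":0},
  {"dx":0,"dy":0,"dz":-0.7,"ax":0,"ay":0,"az":0},
  {"dx":0,"dy":0,"dz":-0.8,"ax":0,"ay":0,"az":0},
])

```text
t: 4.53
ee_pos: [0.5327, -0.3309, 0.2622]
eef_rot: [180.0, 0.3, 132.7]
ft_force: [1.0, 0.1, -2.5]
width: 0.0101
finger_force: 59.1
```

>>> drive_tool([
  {"dx":0,"dy":0,"dz":0,"ax":0,"ay":0,"az":0},
  {"dx":0,"dy":0,"dz":0,"ax":0,"ay":0,"az":0},
  {"dx":0,"dy":0,"dz":0,"ax":0,"ay":0,"az":0.2},
  {"dx":0,"dy":0,"dz":0,"ax":0,"ay":0,"az":0.3},
  {"dx":0,"dy":0,"dz":0,"ax":0,"ay":0,"az":0.5},
])

```text
t: 4.95
ee_pos: [0.5309, -0.3293, 0.2529]
eef_rot: [-179.8, -0.4, 117.5]
ft_force: [-0.6, -0.3, -3.1]
width: 0.01
finger_force: 58.9
```

```bash
python3 -c "
from h import *
s=bot.get_state();print(s['ee_pos'],s['eef_rot'],s['q'],s['width'])
row((.640,-.096,.28),81)"
```

```text
[ 0.53091856 -0.32928114  0.25291304] [-179.78483333   -0.42594655  117.47044285] [-3.79447742e+01  2.03028845e+01  3.13599568e+01  1.01533922e+02
 -1.84530116e-02  2.45840599e+01] 0.009998367651121477
row d [ 0.784  1.021 -0.133] a [-0.011 -0.011  1.216]
```

>>> drive_tool([
  {"dx":0.1,"dy":0.13,"dz":-0.1,"ax":0,"ay":0,"az":0.2},
  {"dx":0.22,"dy":0.28,"dz":-0.14,"ax":0,"ay":0,"az":0.4},
  {"dx":0.34,"dy":0.44,"dz":-0.14,"ax":0,"ay":0,"az":0.6},
  {"dx":0.44,"dy":0.57,"dz":-0.14,"ax":0,"ay":0,"az":0.8},
  {"dx":0.5,"dy":0.65,"dz":-0.14,"ax":0,"ay":0,"az":0.95},
])

```text
t: 5.37
ee_pos: [0.6011, -0.177, 0.2814]
eef_rot: [-179.6, -0.3, 89.1]
ft_force: [-0.1, -0.6, -3.0]
width: 0.0101
finger_force: 59.3
```

```bash
python3 -c "
from h import *
row((.640,-.096,.28),81)"
```

```text
row d [0.408 0.188 0.008] a [-0.013 -0.008  0.269]
```

>>> drive_tool([
  {"dx":0.15,"dy":0.07,"dz":0,"ax":0,"ay":0,"az":0.15},
  {"dx":0.28,"dy":0.13,"dz":0,"ax":0,"ay":0,"az":0.25},
  {"dx":0.38,"dy":0.175,"dz":0,"ax":0.0,"ay":0,"az":0.27},
  {"dx":0.4,"dy":0.185,"dz":0,"ax":0,"ay":0,"az":0.27},
  {"dx":0.4,"dy":0.185,"dz":0,"ax":0,"ay":0,"az":0.27},
])

```text
t: 5.78
ee_pos: [0.6386, -0.0997, 0.2813]
eef_rot: [-179.6, -0.0, 81.3]
ft_force: [-0.2, -1.0, -3.5]
width: 0.0097
finger_force: 59.3
```

>>> drive_tool([
  {"dx":0,"dy":0,"dz":0,"ax":0,"ay":0,"az":0},
  {"dx":0,"dy":0,"dz":0,"ax":0,"ay":0,"az":0},
  {"dx":0,"dy":0,"dz":0,"ax":0,"ay":0,"az":0},
])

```text
t: 6.03
ee_pos: [0.6384, -0.1031, 0.2852]
eef_rot: [-179.9, 0.0, 81.0]
ft_force: [-0.2, 0.4, -3.5]
width: 0.0102
finger_force: 59.3
```

```bash
python3 -c "
from h import *
w=wsnap('w2');s=snap('scene','scene2');t=snap('top','top2')
print(w['s']['ee_pos'],w['s']['eef_rot']);row((.640,-.096,.28),81)
c=np.zeros((600,800,3),np.uint8)
S=cv2.imread('pics/scene2.png');W=cv2.imread('pics/w2.png')
c[:390,:400]=cv2.resize(S[150:280,267:400],(400,390),interpolation=2)
c[:600,400:]=cv2.resize(W[0:300,180:380+0],(400,600),interpolation=2)
cv2.imwrite('pics/c2.png',c)"
```

```text
[ 0.63844123 -0.10308818  0.28522835] [-1.79902415e+02  1.97331518e-02  8.09783911e+01]
row d [0.035 0.    0.031] a [ 0.  0. -0.]
```

View pics/c2.png

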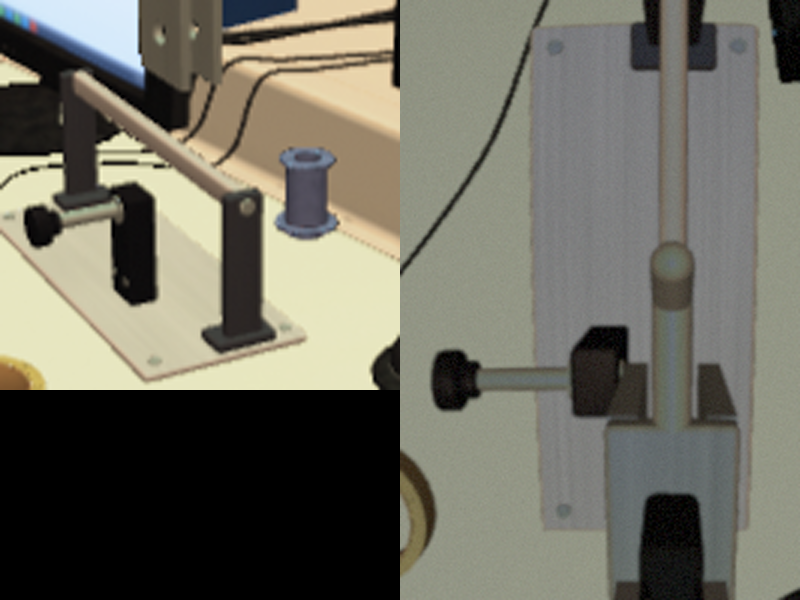

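The composite shows: the bar running up the wrist view at crop column 674 (v 60–240), the arm and roof at 672–673, the roof's near edge at v=425, and the pin rod axis at v≈379 with knob at (455,380). The hanger is parallel to the bar and nearly centred on it.

```bash
python3 -c "
from h import *
w=load('w2');g=lambda u,v:(180+(u-400+.5)/2-.5,(v+.5)/2-.5)
th=np.radians(-9); X=np.array([np.cos(th),np.sin(th)]);Y=np.array([-X[1],X[0]]);tcp=w['s']['ee_pos'];hz=tcp[2]-.0985
f=lambda p:((p[:2]-tcp[:2])@X*1e3,(p[:2]-tcp[:2])@Y*1e3)
def P(n,u,v,z): p=watz(w,*g(u,v),z); print(n,np.round(f(p),1),p.round(4))
for u,v in [(675,60),(674.5,150),(673.5,230)]: P('bar',u,v,.13)
for u,v in [(607,425),(739,425)]: P('roof',u,v,hz+.09)
P('ball',672,262,hz+.105)
for u in (485,520,560): P('rod',u,379.5,.085)
P('knob',436,380,.085)
P('plateR',531,25,.008);P('plate',757,38,.008);P('plate',545,528,.008);P('plate',748,528,.008)
"
```

```text
bar [  1.  157.5] [0.6641 0.0523 0.13  ]
bar [  0.8 117.2] [0.6576 0.0125 0.13  ]
bar [ 0.4 82.2] [ 0.6517 -0.0219  0.13  ]
roof [-16.1  34.2] [ 0.6278 -0.0668  0.2767]
roof [16.3 34.2] [ 0.6599 -0.0718  0.2767]
ball [-0.2 74.5] [ 0.6499 -0.0295  0.2917]
rod [-96.4   8.4] [ 0.5445 -0.0797  0.085 ]
rod [-77.9   8.1] [ 0.5628 -0.0829  0.085 ]
rod [-57.1   7.8] [ 0.5833 -0.0865  0.085 ]
knob [-123.2    8.8] [ 0.5181 -0.0751  0.085 ]
plateR [-83.9 212.3] [0.5887 0.1197 0.008 ]
plate [ 49.7 201.7] [0.7191 0.0884 0.008 ]
plate [ -83.5 -106. ] [ 0.5394 -0.1947  0.008 ]
plate [  49.2 -105.6] [ 0.6705 -0.2151  0.008 ]
```

>>> drive_tool([
  {"dx":0.02,"dy":0,"dz":0,"ax":0,"ay":0,"az":0.015},
  {"dx":0.039,"dy":0,"dz":0.05,"ax":0,"ay":0,"az":0.015},
  {"dx":0.039,"dy":0,"dz":0.1,"ax":0,"ay":0,"az":0.015},
  {"dx":0.039,"dy":0,"dz":0.15,"ax":0,"ay":0,"az":0.015},
  {"dx":0.039,"dy":0,"dz":0.15,"ax":0,"ay":0,"az":0.015},
])

```text
t: 6.6
ee_pos: [0.6394, -0.0937, 0.2537]
eef_rot: [-179.8, -0.0, 80.6]
ft_force: [0.2, -0.9, -4.7]
width: 0.0102
finger_force: 59.1
```

>>> drive_tool([
  {"dx":0,"dy":0,"dz":0,"ax":0,"ay":0,"az":0},
  {"dx":0,"dy":0,"dz":0,"ax":0,"ay":0,"az":0},
  {"dx":0,"dy":0,"dz":0,"ax":0,"ay":0,"az":0},
  {"dx":0,"dy":0,"dz":0,"ax":0,"ay":0,"az":0},
])

```text
t: 6.93
ee_pos: [0.6408, -0.0942, 0.2572]
eef_rot: [179.9, 0.0, 80.6]
ft_force: [-0.1, 0.6, -3.3]
width: 0.0098
finger_force: 59.3
```

```bash
python3 -c "
from h import *
w=load('w2');th=np.radians(-9);t=np.array(w['s']['ee_pos']);p=t+np.array([-np.sin(th),np.cos(th),0])*.0078;p[2]=.1485
s=bot.get_state();print(p,s['ee_pos'],s['eef_rot'],s['ft_force']);row(p,80.5)"
```

```text
[ 0.63966142 -0.09538421  0.1485    ] [ 0.6407675  -0.09415333  0.25722889] [1.79893858e+02 8.58529867e-03 8.06199267e+01] [-0.09110654  0.57961657 -3.27650882]
row d [-0.007 -0.005  0.544] a [0.004 0.    0.004]
```

>>> drive_tool([
  {"dx":-0.007,"dy":-0.005,"dz":0.04,"ax":0,"ay":0,"az":0},
  {"dx":-0.007,"dy":-0.005,"dz":0.08,"ax":0,"ay":0,"az":0},
  {"dx":-0.007,"dy":-0.005,"dz":0.1,"ax":0,"ay":0,"az":0},
  {"dx":-0.007,"dy":-0.005,"dz":0.1,"ax":0,"ay":0,"az":0},
  {"dx":-0.007,"dy":-0.005,"dz":0.1,"ax":0,"ay":0,"az":0},
])

```text
t: 7.35
ee_pos: [0.6388, -0.0951, 0.2354]
eef_rot: [-179.9, -0.0, 80.6]
ft_force: [-0.4, 0.7, -3.9]
width: 0.0097
finger_force: 59.3
```

```bash
python3 -c "
from h import *
w=load('w2');th=np.radians(-9);t=np.array(w['s']['ee_pos']);p=t+np.array([-np.sin(th),np.cos(th),0])*.0078;p[2]=.1485
for i in range(3):
    if i: bot.get_image('wrist')
    s=bot.get_state();print(s['ee_pos'],s['eef_rot'],s['ft_force']);row(p,80.5)"
```

```text
[ 0.63877903 -0.09513877  0.23543725] [-1.79918125e+02 -8.26763200e-03  8.06285029e+01] [-0.42826193  0.72257314 -3.90020143]
row d [-0.001  0.005  0.435] a [-0.003 -0.     0.004]
[ 0.63905301 -0.0951715   0.23599707] [-1.79977081e+02 -4.24214350e-03  8.06286009e+01] [-0.00762619 -1.23525679 -2.85318855]
row d [-0.001  0.003  0.437] a [-0.001 -0.     0.004]
[ 0.63921506 -0.09521536  0.23637002] [1.79983891e+02 3.61068726e-04 8.06317349e+01] [-0.44083907 -0.50652063 -3.16377406]
row d [-0.     0.002  0.439] a [0.001 0.    0.004]
```

Within 0.5 mm; lowering over the bar.

>>> drive_tool([
  {"dx":0,"dy":0.002,"dz":0.05,"ax":0,"ay":0,"az":0},
  {"dx":0,"dy":0.002,"dz":0.1,"ax":0,"ay":0,"az":0},
  {"dx":0,"dy":0.002,"dz":0.15,"ax":0,"ay":0,"az":0},
  {"dx":0,"dy":0.002,"dz":0.18,"ax":0,"ay":0,"az":0},
  {"dx":0,"dy":0.002,"dz":0.2,"ax":0,"ay":0,"az":0},
])

```text
t: 7.87
ee_pos: [0.6393, -0.0952, 0.1954]
eef_rot: [-179.9, -0.0, 80.6]
ft_force: [-0.3, 0.0, -3.9]
width: 0.0098
finger_force: 59.3
```

>>> drive_tool([
  {"dx":0,"dy":0,"dz":0.05,"ax":0,"ay":0,"az":0},
  {"dx":0,"dy":0,"dz":0.1,"ax":0,"ay":0,"az":0},
  {"dx":0,"dy":0,"dz":0.14,"ax":0,"ay":0,"az":0},
  {"dx":0,"dy":0,"dz":0.17,"ax":0,"ay":0,"az":0},
  {"dx":0,"dy":0,"dz":0.18,"ax":0,"ay":0,"az":0},
])

```text
t: 8.28
ee_pos: [0.6386, -0.0951, 0.1581]
eef_rot: [-179.8, -0.0, 80.6]
ft_force: [-0.5, 1.3, -4.7]
width: 0.01
finger_force: 59.3
```

```bash
python3 -c "
from h import *
s=bot.get_state();print(s['ee_pos'],s['eef_rot'],s['ft_force']);row((.63966,-.09538,.1485),80.5)"
```

```text
[ 0.6386084  -0.09507961  0.15806146] [-1.79831171e+02 -1.49743355e-02  8.06264499e+01] [-0.45444309  1.28264922 -4.68738951]
row d [-0.001  0.006  0.048] a [-0.006 -0.     0.004]
```

>>> drive_tool([
  {"dx":0,"dy":0.002,"dz":0.02,"ax":0,"ay":0,"az":0},
  {"dx":0,"dy":0.002,"dz":0.035,"ax":0,"ay":0,"az":0},
  {"dx":0,"dy":0.002,"dz":0.048,"ax":0,"ay":0,"az":0},
  {"dx":0,"dy":0.002,"dz":0.052,"ax":0,"ay":0,"az":0},
  {"dx":0,"dy":0.002,"dz":0.052,"ax":0,"ay":0,"az":0},
])

```text
t: 8.7
ee_pos: [0.6399, -0.0954, 0.1496]
eef_rot: [-180.0, -0.0, 80.6]
ft_force: [1.0, -0.4, -3.3]
width: 0.0097
finger_force: 59.3
```

```bash
python3 -c "
from h import *
w=wsnap('w3')
s=bot.get_state();print(s['ee_pos'],s['eef_rot'],s['ft_force'],s['torque']);row((.63966,-.09538,.1485),80.5)"
```

```text
[ 0.63999125 -0.09538061  0.14984771] [ 1.79988509e+02 -4.37492396e-04  8.06303948e+01] [-0.07496678 -0.80749742 -3.02019495] [-0.00347507  0.00234609  0.04714322]
row d [-0.    -0.002  0.007] a [ 0.    -0.     0.004]
```

>>> drive_tool([
  {"dx":0,"dy":0,"dz":0.007,"ax":0,"ay":0,"az":0},
  {"dx":0,"dy":0,"dz":0.012,"ax":0,"ay":0,"az":0},
  {"dx":0,"dy":0,"dz":0.014,"ax":0,"ay":0,"az":0},
  {"dx":0,"dy":0,"dz":0.014,"ax":0,"ay":0,"az":0},
  {"dx":0,"dy":0,"dz":0.014,"ax":0,"ay":0,"az":0},
])

```text
t: 9.17
ee_pos: [0.6406, -0.0955, 0.1484]
eef_rot: [179.9, 0.0, 80.6]
ft_force: [-0.3, 0.6, 2.4]
width: 0.0097
finger_force: 61.0
```

Seated (force went from -3 to +2.4 N). Releasing and lifting clear.

>>> drive_tool([
  {"dx":0,"dy":0,"dz":0,"ax":0,"ay":0,"az":0},
  {"dx":0,"dy":0,"dz":0,"ax":0,"ay":0,"az":0},
  {"dx":0,"dy":0,"dz":0,"ax":0,"ay":0,"az":0},
  {"dx":0,"dy":0,"dz":0,"ax":0,"ay":0,"az":0},
], jaw=40)

```text
t: 9.5
ee_pos: [0.6398, -0.0954, 0.1466]
eef_rot: [-180.0, -0.0, 80.6]
ft_force: [-0.8, 0.2, -1.3]
width: 0.0398
finger_force: 0.0
```

>>> drive_tool([
  {"dx":0,"dy":0,"dz":-0.1,"ax":0,"ay":0,"az":0},
  {"dx":0,"dy":0,"dz":-0.25,"ax":0,"ay":0,"az":0},
  {"dx":0,"dy":0,"dz":-0.4,"ax":0,"ay":0,"az":0},
  {"dx":0,"dy":0,"dz":-0.5,"ax":0,"ay":0,"az":0},
  {"dx":0,"dy":0,"dz":-0.5,"ax":0,"ay":0,"az":0},
])

```text
t: 9.92
ee_pos: [0.642, -0.0959, 0.2532]
eef_rot: [179.4, 0.1, 80.6]
ft_force: [0.2, 0.1, 0.5]
width: 0.0404
finger_force: 0.0
```

>>> drive_tool([
  {"dx":0,"dy":-0.2,"dz":0,"ax":0,"ay":0,"az":0},
  {"dx":0,"dy":-0.4,"dz":0,"ax":0,"ay":0,"az":0},
  {"dx":0,"dy":-0.6,"dz":0,"ax":0,"ay":0,"az":0},
  {"dx":0,"dy":-0.75,"dz":0,"ax":0,"ay":0,"az":0},
  {"dx":0,"dy":-0.75,"dz":0,"ax":0,"ay":0,"az":0},
], jaw=0)

```text
t: 10.33
ee_pos: [0.4858, -0.0693, 0.2458]
eef_rot: [-179.6, -0.0, 80.6]
ft_force: [0.0, 0.7, -0.4]
width: -0.0004
finger_force: 0.0
```

```bash
python3 -c "
from h import *
w=wsnap('w4');s=snap('scene','scene4');t=snap('top','top4')
print(w['s']['ee_pos'],w['s']['eef_rot'],w['s']['q'])
c=np.zeros((600,800,3),np.uint8)
S=cv2.imread('pics/scene4.png');T=cv2.imread('pics/top4.png');W=cv2.imread('pics/w4.png')
c[:300,:400]=cv2.resize(S[165:265,267:400],(400,300),interpolation=2)
c[300:,:400]=cv2.resize(T[170:270,190:323],(400,300),interpolation=2)
c[:600,400:]=cv2.resize(W[0:420,250:530],(400,600),interpolation=2)
cv2.imwrite('pics/c4.png',c)"
```

```text
[ 0.48583982 -0.06929665  0.24576638] [-1.79642538e+02 -2.91654928e-02  8.06374232e+01] [-1.59440555e+01 -1.13697487e+00  6.30017051e+00  9.77955949e+01
 -1.19979372e-02  8.34184679e+01]
```

View pics/c4.png

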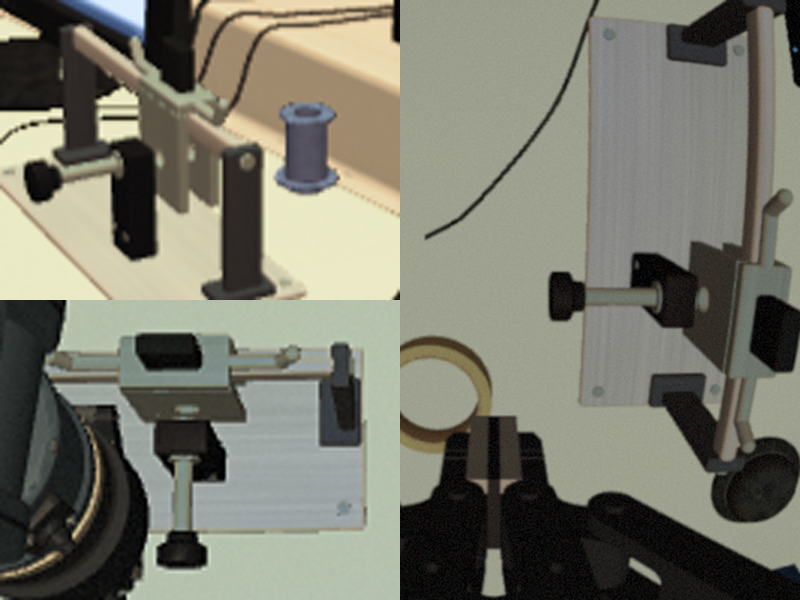

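The hanger straddles the bar fully. Its hole at top-crop (187,411) lies on the rod's axis (180,555)→(184,465), and the pin is still drawn back. Next I turn the closed gripper so the pads' edge faces the knob.

>>> drive_tool([
  {"dx":0,"dy":-0.03,"dz":0,"ax":0,"ay":0,"az":-1},
  {"dx":0,"dy":-0.06,"dz":0,"ax":0,"ay":0,"az":-1},
  {"dx":0,"dy":-0.06,"dz":0,"ax":0,"ay":0,"az":-1},
  {"dx":0,"dy":-0.06,"dz":0,"ax":0,"ay":0,"az":-1},
  {"dx":0,"dy":-0.06,"dz":0,"ax":0,"ay":0,"az":-1},
])

```text
t: 10.9
ee_pos: [0.4816, -0.0694, 0.2466]
eef_rot: [180.0, 0.0, 110.8]
ft_force: [1.3, 0.1, -0.2]
width: -0.0005
finger_force: 0.0
```

>>> drive_tool([
  {"dx":0,"dy":0,"dz":0,"ax":0,"ay":0,"az":-1},
  {"dx":0,"dy":0,"dz":0,"ax":0,"ay":0,"az":-1},
  {"dx":0,"dy":0,"dz":0,"ax":0,"ay":0,"az":-1},
  {"dx":0,"dy":0,"dz":0,"ax":0,"ay":0,"az":-1},
  {"dx":0,"dy":0,"dz":0,"ax":0,"ay":0,"az":-1},
])

```text
t: 11.32
ee_pos: [0.4812, -0.0693, 0.2466]
eef_rot: [180.0, 0.0, 140.7]
ft_force: [-0.5, -0.8, 0.1]
width: -0.0
finger_force: 0.0
```

>>> drive_tool([
  {"dx":0,"dy":0,"dz":0,"ax":0,"ay":0,"az":-1},
  {"dx":0,"dy":0,"dz":0,"ax":0,"ay":0,"az":-1},
  {"dx":0,"dy":0,"dz":0,"ax":0,"ay":0,"az":-1},
  {"dx":0,"dy":0,"dz":0,"ax":0,"ay":0,"az":-1},
  {"dx":0,"dy":0,"dz":0,"ax":0,"ay":0,"az":-1},
])

```text
t: 11.73
ee_pos: [0.4809, -0.0692, 0.2467]
eef_rot: [-180.0, 0.0, 170.6]
ft_force: [0.1, 1.0, -0.5]
width: 0.0002
finger_force: 0.0
```

```bash
python3 -c "
from h import *
s=bot.get_state();print(s['ee_pos'],s['eef_rot'],s['ft_force']);row((.472,-.0677,.073),170.5)"
```

```text
[ 0.48085389 -0.06919981  0.24670355] [-1.79999887e+02  1.14362382e-03  1.70597007e+02] [ 0.12828937  1.03988035 -0.50151319]
row d [0.045 0.    0.869] a [-0.     0.     0.003]
```

>>> drive_tool([
  {"dx":0.03,"dy":0,"dz":0.1,"ax":0,"ay":0,"az":0},
  {"dx":0.045,"dy":0,"dz":0.3,"ax":0,"ay":0,"az":0},
  {"dx":0.045,"dy":0,"dz":0.5,"ax":0,"ay":0,"az":0},
  {"dx":0.045,"dy":0,"dz":0.7,"ax":0,"ay":0,"az":0},
  {"dx":0.045,"dy":0,"dz":0.85,"ax":0,"ay":0,"az":0},
])

```text
t: 12.15
ee_pos: [0.4701, -0.0672, 0.0735]
eef_rot: [180.0, -0.2, 170.3]
ft_force: [1.4, -0.5, -0.5]
width: -0.0002
finger_force: 0.0
```

>>> drive_tool([
  {"dx":0,"dy":0,"dz":0,"ax":0,"ay":0,"az":0},
  {"dx":0,"dy":0,"dz":0,"ax":0,"ay":0,"az":0},
  {"dx":0,"dy":0,"dz":0,"ax":0,"ay":0,"az":0},
  {"dx":0,"dy":0,"dz":0,"ax":0,"ay":0,"az":0},
])

```text
t: 12.48
ee_pos: [0.474, -0.0683, 0.0804]
eef_rot: [-180.0, 0.3, 170.6]
ft_force: [1.2, 1.0, -0.3]
width: -0.0004
finger_force: 0.0
```

```bash
python3 -c "
from h import *
s=bot.get_state();print(s['ee_pos'],s['eef_rot'],s['ft_force']);row((.5072,-.0735,.073),170.5);row((.5572,-.0818,.073),170.5)"
```

```text
[ 0.47400761 -0.06834491  0.0803967 ] [-179.95896951    0.34810782  170.55360043] [ 1.24793853  1.04434372 -0.27747583]
row d [-0.168  0.002  0.038] a [-0.001  0.012  0.002]
row d [-0.421  0.002  0.04 ] a [-0.001  0.012  0.002]
```

Pushing slowly while watching the force.

>>> drive_tool([
  {"dx":-0.03,"dy":0.002,"dz":0.035,"ax":0,"ay":0,"az":0},
  {"dx":-0.07,"dy":0.002,"dz":0.035,"ax":0,"ay":0,"az":0},
  {"dx":-0.12,"dy":0.002,"dz":0.035,"ax":0,"ay":0,"az":0},
  {"dx":-0.15,"dy":0.002,"dz":0.035,"ax":0,"ay":0,"az":0},
  {"dx":-0.18,"dy":0.002,"dz":0.035,"ax":0,"ay":0,"az":0},
])

```text
t: 12.9
ee_pos: [0.5083, -0.0733, 0.0705]
eef_rot: [-180.0, 0.1, 170.6]
ft_force: [0.6, -0.7, -0.3]
width: -0.0001
finger_force: 0.0
```

>>> drive_tool([
  {"dx":-0.02,"dy":0,"dz":0,"ax":0,"ay":0,"az":0},
  {"dx":-0.04,"dy":0,"dz":0,"ax":0,"ay":0,"az":0},
  {"dx":-0.06,"dy":0,"dz":0,"ax":0,"ay":0,"az":0},
  {"dx":-0.08,"dy":0,"dz":0,"ax":0,"ay":0,"az":0},
  {"dx":-0.1,"dy":0,"dz":0,"ax":0,"ay":0,"az":0},
])

```text
t: 13.32
ee_pos: [0.5265, -0.0762, 0.0699]
eef_rot: [-180.0, -0.0, 170.6]
ft_force: [-2.3, -0.2, 1.5]
width: 0.0001
finger_force: 1.2
```

>>> drive_tool([
  {"dx":-0.02,"dy":0,"dz":0,"ax":0,"ay":0,"az":0},
  {"dx":-0.04,"dy":0,"dz":0,"ax":0,"ay":0,"az":0},
  {"dx":-0.06,"dy":0,"dz":0,"ax":0,"ay":0,"az":0},
  {"dx":-0.08,"dy":0,"dz":0,"ax":0,"ay":0,"az":0},
  {"dx":-0.1,"dy":0,"dz":0,"ax":0,"ay":0,"az":0},
])

```text
t: 13.73
ee_pos: [0.5466, -0.0795, 0.0699]
eef_rot: [180.0, -0.0, 170.6]
ft_force: [-2.6, -0.1, 1.6]
width: -0.0002
finger_force: 1.2
```

>>> drive_tool([
  {"dx":-0.015,"dy":0,"dz":0,"ax":0,"ay":0,"az":0},
  {"dx":-0.03,"dy":0,"dz":0,"ax":0,"ay":0,"az":0},
  {"dx":-0.04,"dy":0,"dz":0,"ax":0,"ay":0,"az":0},
  {"dx":-0.05,"dy":0,"dz":0,"ax":0,"ay":0,"az":0},
])

```text
t: 14.07
ee_pos: [0.5564, -0.0811, 0.0699]
eef_rot: [180.0, 0.0, 170.6]
ft_force: [-3.4, 0.7, 0.9]
width: -0.0
finger_force: 2.3
```

>>> drive_tool([
  {"dx":-0.01,"dy":0,"dz":0,"ax":0,"ay":0,"az":0},
  {"dx":-0.015,"dy":0,"dz":0,"ax":0,"ay":0,"az":0},
  {"dx":-0.015,"dy":0,"dz":0,"ax":0,"ay":0,"az":0},
])

```text
t: 14.32
ee_pos: [0.5563, -0.0811, 0.0697]
eef_rot: [-180.0, -0.3, 170.6]
ft_force: [-7.9, 1.0, 5.1]
width: -0.0001
finger_force: 4.2
```

>>> drive_tool([
  {"dx":-0.01,"dy":0,"dz":0,"ax":0,"ay":0,"az":0},
  {"dx":-0.015,"dy":0,"dz":0,"ax":0,"ay":0,"az":0},
  {"dx":-0.015,"dy":0,"dz":0,"ax":0,"ay":0,"az":0},
])

```text
t: 14.57
ee_pos: [0.5563, -0.0811, 0.0697]
eef_rot: [-180.0, -0.7, 170.6]
ft_force: [-14.7, 2.6, 9.6]
width: -0.0002
finger_force: 7.3
```

Hard stop at the expected home position. Backing off and raising.

>>> drive_tool([
  {"dx":0.05,"dy":0,"dz":0,"ax":0,"ay":0,"az":0},
  {"dx":0.15,"dy":0,"dz":0,"ax":0,"ay":0,"az":0},
  {"dx":0.3,"dy":0,"dz":0,"ax":0,"ay":0,"az":0},
  {"dx":0.4,"dy":0,"dz":0,"ax":0,"ay":0,"az":0},
  {"dx":0.4,"dy":0,"dz":0,"ax":0,"ay":0,"az":0},
])

```text
t: 14.98
ee_pos: [0.4799, -0.0682, 0.0691]
eef_rot: [180.0, -0.2, 170.6]
ft_force: [1.0, -0.0, 0.9]
width: -0.0001
finger_force: 0.0
```

>>> drive_tool([
  {"dx":0,"dy":0,"dz":-0.2,"ax":0,"ay":0,"az":0},
  {"dx":0,"dy":0,"dz":-0.4,"ax":0,"ay":0,"az":0},
  {"dx":0,"dy":0,"dz":-0.6,"ax":0,"ay":0,"az":0},
  {"dx":0,"dy":0,"dz":-0.6,"ax":0,"ay":0,"az":0},
  {"dx":0,"dy":0,"dz":-0.6,"ax":0,"ay":0,"az":0},
])

```text
t: 15.4
ee_pos: [0.4868, -0.0701, 0.194]
eef_rot: [-179.9, 0.6, 170.6]
ft_force: [-0.2, 0.7, -1.1]
width: 0.0002
finger_force: 0.0
```

```bash
python3 -c "
from h import *
A=load('scene4');s=snap('scene','scene5')
g=lambda im:cv2.cvtColor(im['pixels'],cv2.COLOR_RGB2GRAY)
X=np.array([.9866,-.1633,0]);o=np.array([.6397,-.0954,.085])
print([proj(s,o+X*d)[0].round(1).tolist() for d in(-.124,-.106,-.074,-.05,-.017,.017,.023)])
for n,im in(('before',A),('after',s)):
    G=g(im); print(n,[int(G[int(round(v)),int(round(u))]) for u,v in [proj(s,o+X*d)[0] for d in np.arange(-.126,-.044,.006)]])
d=(cv2.absdiff(g(A),g(s))>25).astype(np.uint8);k,l,st,c=cv2.connectedComponentsWithStats(d);print([(a.tolist()) for a in st[1:] if a[4]>15])
print(bot.get_state()['ee_pos'],bot.get_state()['ft_force'])"
```

```text
[[275.4, 225.6], [282.9, 224.0], [296.0, 221.2], [305.7, 219.2], [318.7, 216.4], [331.9, 213.6], [334.2, 213.1]]
before [91, 13, 18, 19, 17, 96, 140, 153, 139, 151, 139, 150, 138, 122]
after [204, 202, 204, 205, 208, 205, 202, 204, 125, 12, 19, 20, 13, 62]
[[219, 0, 53, 50, 774], [0, 30, 40, 133, 504], [231, 44, 4, 19, 47], [223, 53, 63, 101, 2005], [251, 153, 14, 20, 147], [275, 214, 32, 20, 337]]
[ 0.48517632 -0.06962795  0.19137129] [ 0.0773055  -0.0320676  -1.59959169]
```

The image profile along the pin axis shows the knob moved about 48–50 mm and ended against the block. The hanger is unchanged.

```bash
python3 -c "
from workcell import bot
print(bot.job_done())"
```

```text
the job is handed in; nothing more can be done
None
```

The larger hanger is hung on the bar and the pin is pushed in to a hard stop, about 48–50 mm of its 50 mm travel by camera; the gripper is clear, nothing came near the tape roll, and the job is handed in at about 15 s (no verdict was returned).

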